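# Fetch the hemmed-in setting ring

## Task

The small setting ring at the back of the wooden storage tray is hemmed in by the loupe and two vials. First stand all three of these on the blue mat without shifting the ring, next lay the ring flat in the middle of the round cork pad on the steel plate, and only then stand the loupe and the vials back on the tray, each on the same red spot that it came from. Keep the vials upright throughout.

Things in the scene. Friction and masses are not known exactly. Their poses are not given: they have to be found in the camera images.
- tray: fixed wooden tray, 140 (x) x 176 mm (y), -x front open, roughly to the robot. Origin: centre of underside; floor top 4 mm up. Fence 25 mm high, 6 thick along the +x back; lips 10 high, 5 thick at the +y and -y sides. Flush red spots 45 mm across at x, y (mm): left (12, 52), right (12, -52), front (-45, 0), each under the loupe or a vial (any on any), back (22, 0) under the setting ring
- mat: fixed blue mat, 150 (its x) x 200 mm (its y), 3 mm thick; origin at the centre of its underside. It may lie to the left or to the right of the tray
- pad_top (a point): centre of the top of the round cork pad (52 mm across, 2 mm thick) fixed to the middle of a fixed bare steel plate (134 along its x, 198 mm along its y, 15 mm high); this point is 17 mm above the worktop. The plate lies on the other side of the tray from the mat
- setting_ring_center (a point): small hardened setting ring lying flat, black knurled rim 34 mm across, steel faces, 12 mm high; point at its centre, half-way up. Loose, about 75 g. (A larger 52 mm ring further back is a bystander, fixed.)
- amber_vial_center (a point): small upright amber vial with white label and black screw cap, body 24 mm across up to 46 mm, cap 20 mm across, 54 mm tall; point at its centre, 27 mm above its foot. Loose, about 22 g
- white_vial_center (a point): small upright white vial with white cap, body 24 mm across up to 46 mm, cap 20 mm across, 54 mm tall; point at its centre, 27 mm above its foot. Loose, about 22 g
- loupe_center (a point): dark green eye loupe standing on its wide cup, 39 mm across at the foot, 30 mm tall; point at its centre, 15 mm above its foot. Loose, about 24 g
Mind the look-alikes: they are no part of the job. Leave any purple or yellow look-alike of the part that bears amber_vial_center alone.

How it is judged:
By the outcome, as a careful person would: the job done as asked, in the order asked, and still so for the second after the job is handed in, with the robot touching nothing.
It also fails if it takes over 144 s, if anything falls off the work surface, if the arm or the gripper's body presses on something with over 40 N, if the wrist force passes 120 N, or if a joint passes its speed limit or range.

## Robot

A 6-joint arm with a two-finger parallel gripper is mounted at the origin on a cart in front of the work surface, level with it; the furniture and walls round the work are solid. World frame = base frame: x ahead of the robot, y to its left, z up, the work surface at z = 0. Lengths are in m, angles in rad, forces in N, time in s.
With the tool pointing down it reaches from about 0.275 to 0.875 m from the base axis. Payload 12.5 kg.
Tool frame: the origin (TCP) lies on the centre line of the jaws, within the pads' length; the fingertips stand r.finger_overhang ahead of it and the grasp point (between the pads) lies 3 mm ahead of it (r.finger_overhang is the distance from the TCP to the fingertips, in m); z points along the fingers, y is the line along which they close (so a half turn about z gives the same grasp; the last joint's range is limited). The gripper opens to 85 mm and grips with 20 to 120 N. Pads are 22 mm wide; open, the fingers measure 114 mm over their backs; the gripper's body (76 mm by 85 mm) begins 54 mm behind the grasp point. The pads swing forward as they close: fully open they stand 13 mm farther back than shut.
Start: joints at [-1.25, 0.351, 1.652, -0, 1.139, -0.085], TCP at [0.217, -0.505, 0.253] pointing down, gripper open.
Joint ranges: [-2.75, 2.75], [-0.79, 2.1], [0.01, 2.65], [-1.57, 4.71], [0.07, 3.14], [-2.87, 2.87]. Speed limits (rad/s): [2.22, 2.22, 2.79, 3.14, 3.14, 3.14].

## Interface

Orientations are given as a unit quaternion [x, y, z, w].
In Python, from cell import r, optics gives the robot as it stands. The module is installed in compiled form; this text tells all that it offers. Calls block until the motion is done:
- r.move_to(position, orientation): joint-space move of the TCP to a pose.
- r.move_linear(position, rot=None, vel=0.15): straight line of the TCP; rot=None keeps the orientation; vel is the mean speed in m/s.
- r.set_joints(angles): joint-space move.
- r.set_gripper(opening, squeeze=None): opening from 0.0 (shut) to 1.0 (fully open); squeeze is the grip in N (None keeps the last); returns when the fingers have stopped.
- r.sleep(seconds).
- r.inverse_kinematics(position, orientation): joint angles nearest the present ones, or None.
- optics.get_image(name): name is "side" or "top"; returns a dict with "pixels" (384x512x3 uint8, red, green, blue), "depth" (384x512 float32, m along the optical axis (not along the pixel's ray), 0 where there is no reading), "fx", "fy", "cx", "cy" (pixels), "camera_from_world" (4x4, takes a point from world to camera coordinates). Camera axes: x right, y down, z forward; pixel columns grow to the right and rows downward; lengths in m; the calibration is good to about 2 mm. A picture is of the moment at which its call begins.
A pose or a line that the arm cannot do raises r.PlanningError and nothing moves.
- r.hand_in(): hands the job in; it is judged then, once.
Readings, each from a call of its own:
- r.current_t(): time.
- r.current_q(): joint angles.
- r.current_qvel(): joint speeds.
- r.current_effort(): joint torques, N m.
- r.current_tool_pos(): TCP position.
- r.current_ee_rot(): TCP orientation.
- r.current_contact_force(): force on the tool from outside, world axes, zero at the start.
- r.current_torque(): the same for the moment, N m.
- r.current_opening(): opening from 0.0 (shut) to 1.0 (fully open).
- r.current_finger_force(): force on a finger pad.
Only numpy, scipy, OpenCV 4.12 (cv2) and the standard library are available. Lean on these libraries where they do the work, as an engineer would, in place of code of your own. Each camera call takes 0.05 s, during which the arm holds its last target. There are 200 camera calls.

## Working session

There is one attempt and no reset: what is moved stays moved. The work goes in short steps, each a Python script; the robot and the scene stay as the last script left them, time stands still between calls to the robot, and variables do not carry over. Pictures are saved under pics/ and viewed, at most 14 in all, crops included, and the job is handed in when it is done.

```bash
mkdir -p pics; python3 - <<'E'
from cell import r, optics
import cv2,numpy as np
for n in("top","side"):
    d=optics.get_image(n); cv2.imwrite(f"pics/{n}0.png",d["pixels"][:,:,::-1]); np.savez(f"pics/{n}0.npz",**d)
    print(n,d["fx"],d["fy"],d["cx"],d["cy"],np.round(d["camera_from_world"],3).tolist())
print(r.finger_overhang,r.current_t(),r.current_ee_rot(),r.current_opening())
E
```

```text
top 353.35089821893996 353.35089821893996 256.13865680047394 192.34461534096195 [[0.015, -1.0, 0.007, 0.074], [-0.982, -0.016, -0.189, 0.523], [0.189, -0.004, -0.982, 0.803], [0.0, 0.0, 0.0, 1.0]]
side 480.2674537019464 480.2674537019464 260.09050078598574 180.9799779979148 [[-0.999, 0.034, 0.014, 0.493], [0.004, 0.471, -0.882, 0.013], [-0.036, -0.882, -0.471, 1.164], [0.0, 0.0, 0.0, 1.0]]
0.022 0.1 [ 9.79488441e-01  2.01499681e-01 -6.55664748e-05 -5.17530584e-04] 1.0025252005627427
```

View pics/top0.png

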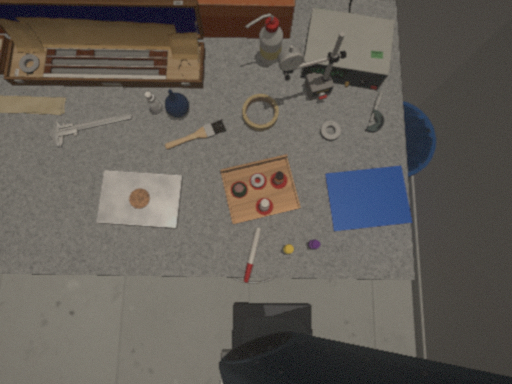

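View pics/side0.png

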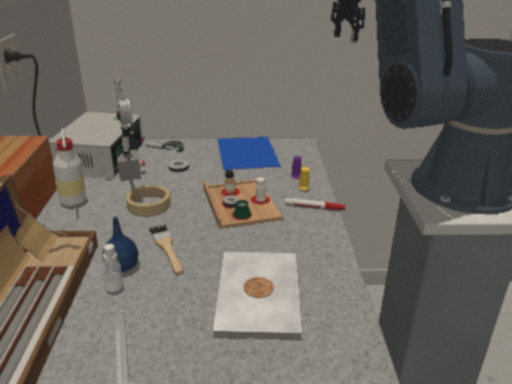

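Top view: the tray is around (260,190). The loupe is on its left spot (239,190), the amber vial on the right spot (279,180), the white vial on the front spot (264,206) and the ring at (258,181). The mat is at (368,198) and the cork pad at (140,198).
Candidates for confusion:
- **Ring:** small ring (258,181), bystander ring (330,130), tape roll (260,111).
- **Vials:** amber (279,180), yellow (289,249), purple (314,244).
- **White vial:** (264,206), or the clear bottle (153,100).

I choose the ones on the tray and check them in a crop.

```bash
cat > h.py <<'E'
import numpy as np, cv2
def ray(d,uv,z):
    uv=np.atleast_2d(np.asarray(uv,float)); M=np.array(d["camera_from_world"]); R=M[:3,:3]; c=-R.T@M[:3,3]
    v=np.c_[(uv[:,0]-d["cx"])/d["fx"],(uv[:,1]-d["cy"])/d["fy"],np.ones(len(uv))]@R
    return c+v*((z-c[2])/v[:,2])[:,None]
def proj(d,P):
    P=np.atleast_2d(P); M=np.array(d["camera_from_world"]); q=P@M[:3,:3].T+M[:3,3]
    return np.c_[q[:,0]/q[:,2]*d["fx"]+d["cx"],q[:,1]/q[:,2]*d["fy"]+d["cy"]]
def blob(m,near=None):
    n,l,s,c=cv2.connectedComponentsWithStats(m.astype(np.uint8)*255)
    i=1+np.argmax(s[1:,4]); return (l==i),c[i],s[i]
E
python3 - <<'E'
import numpy as np,cv2
from h import *
t=dict(np.load("pics/top0.npz"));s=dict(np.load("pics/side0.npz"))
for n,d in(("top",t),("side",s)):
    hsv=cv2.cvtColor(d["pixels"],cv2.COLOR_RGB2HSV)
    H,S,V=[hsv[...,i].astype(int) for i in range(3)]
    m=(H>100)&(H<125)&(S>180)&(V>80)
    if n=="top": m[:,:300]=0; m[:155]=0
    mk,c,st=blob(m); cnt=cv2.findContours(mk.astype(np.uint8),0,2)[0][0]
    rc=cv2.minAreaRect(cnt); b=cv2.boxPoints(rc); ap=cv2.approxPolyDP(cnt,8,True)[:,0]
    print(n,"mat",ray(d,ap,.003)[:,:2].round(3).tolist(),"px",c.round(1),st)
    # cork
    u0,v0=(140,198) if n=="top" else (258,287)
    m=np.zeros_like(mk); w=18
    m[v0-w:v0+w,u0-w:u0+w]=(S>80)[v0-w:v0+w,u0-w:u0+w]
    mk,c,st=blob(m); print("pad",ray(d,c,.017).round(4),c.round(1),st)
    # tray
    m=(H>3)&(H<18)&(S>70)&(V>90); win=np.zeros_like(m)
    if n=="top": win[145:235,205:310]=1
    else: win[170:235,195:290]=1
    mk,c,st=blob(m&win); cnt=max(cv2.findContours(mk.astype(np.uint8),0,2)[0],key=cv2.contourArea)
    hull=cv2.convexHull(cnt); ap=cv2.approxPolyDP(hull,4,True)[:,0]
    print("tray",ap.tolist(),ray(d,ap,.01).round(3)[:,:2].tolist())
    a=d["pixels"][140:230,205:310] if n=="top" else d["pixels"][160:232,190:295]
    cv2.imwrite(f"pics/c_{n}.png",cv2.resize(a,None,fx=7.5 if n=="side" else 6,fy=7.5 if n=="side" else 6,interpolation=2)[:,:,::-1])
E
```

```text
Traceback (most recent call last):
  File "h.py", line 11, in blob
    i=1+np.argmax(s[1:,4]); return (l==i),c[i],s[i]
        ~~~~~~~~~^^^^^^^^^
ValueError: attempt to get argmax of an empty sequence
```

```bash
cat > a.py <<'E'
import numpy as np,cv2
from h import *
t=dict(np.load("pics/top0.npz"));s=dict(np.load("pics/side0.npz"))
print(cv2.cvtColor(t["pixels"],cv2.COLOR_RGB2HSV)[[198,170,198,215],[368,245,140,245]], cv2.cvtColor(s["pixels"],cv2.COLOR_RGB2HSV)[[150,287,215],[250,258,275]])
for n,d in(("top",t),("side",s)):
    hsv=cv2.cvtColor(d["pixels"],cv2.COLOR_RGB2HSV)
    H,S,V=[hsv[...,i].astype(int) for i in range(3)]
    m=(H>105)&(H<125)&(S>150)&(V>80)
    if n=="top": m[:,:320]=0; m[:155]=0
    mk,c,st=blob(m); cnt=cv2.findContours(mk.astype(np.uint8),0,2)[0][0]
    ap=cv2.approxPolyDP(cnt,8,True)[:,0]
    print(n,"mat",ray(d,ap,.003)[:,:2].round(3).tolist(),"px",c.round(1),st)
    u0,v0=(140,198) if n=="top" else (258,287)
    m=np.zeros_like(mk); w=18
    m[v0-w:v0+w,u0-w:u0+w]=(S>80)[v0-w:v0+w,u0-w:u0+w]
    mk,c,st=blob(m); print("pad",ray(d,c,.017).round(4),c.round(1),st)
    m=(H>3)&(H<18)&(S>70)&(V>90); win=np.zeros_like(m)
    if n=="top": win[145:235,205:310]=1
    else: win[170:235,195:290]=1
    mk,c,st=blob(m&win); cnt=max(cv2.findContours(mk.astype(np.uint8),0,2)[0],key=cv2.contourArea)
    hull=cv2.convexHull(cnt); ap=cv2.approxPolyDP(hull,4,True)[:,0]
    print("tray",ap.tolist(),ray(d,ap,.01).round(3)[:,:2].tolist())
    a=d["pixels"][140:230,205:310] if n=="top" else d["pixels"][160:232,190:295]
    k=6 if n=="top" else 7.5
    cv2.imwrite(f"pics/c_{n}.png",cv2.resize(a,None,fx=k,fy=k,interpolation=2)[:,:,::-1])
E
sed -i 's/m.astype(np.uint8)\*255/m.astype(np.uint8)/' h.py; python3 a.py
```

```text
[[108 151 135]
 [ 13 115 148]
 [ 13 100 127]
 [ 14 115 159]] [[109 187 147]
 [ 14 126 150]
 [ 15 113 176]]
top mat [[0.589, -0.219], [0.568, -0.228], [0.592, -0.247], [0.537, -0.247], [0.554, -0.212], [0.483, -0.244], [0.508, -0.253], [0.473, -0.256], [0.494, -0.283], [0.469, -0.306], [0.603, -0.287]] px [392.5 191.8] [371 167  40  54 808]
pad [[0.5084 0.374  0.017 ]] [138.9 198.1] [130 189  19  19 288]
tray [[286, 154], [300, 207], [232, 223], [220, 170]] [[0.631, 0.007], [0.494, -0.028], [0.451, 0.141], [0.586, 0.175]]
side mat [[0.603, -0.279], [0.583, -0.098], [0.443, -0.114], [0.464, -0.293]] px [246.8 152.9] [ 219  138   60   32 1513]
pad [[0.5096 0.3772 0.017 ]] [258.3 287. ] [244 278  30  20 456]
tray [[203, 181], [255, 180], [282, 218], [219, 227]] [[0.63, -0.014], [0.505, -0.018], [0.453, 0.152], [0.584, 0.185]]
```

View pics/c_top.png

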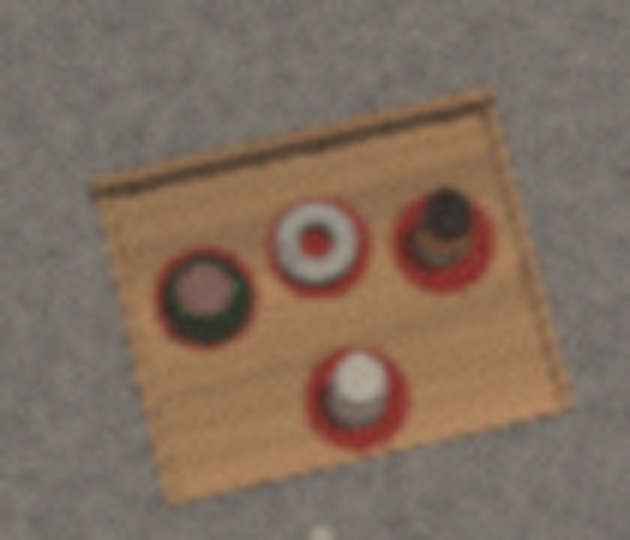

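View pics/c_side.png

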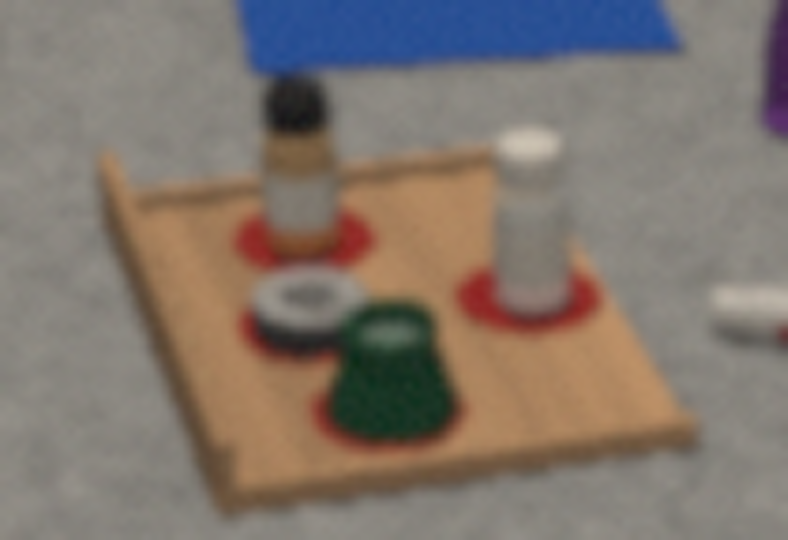

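The crops confirm the choice: amber vial with black cap on the right spot, white vial on the front spot, green loupe on the left spot, and the small black-rimmed ring at the back.

```bash
cat > b.py <<'E'
import numpy as np,cv2
from h import *
t=dict(np.load("pics/top0.npz"));s=dict(np.load("pics/side0.npz"))
T=lambda x,y:((x+.5)/6-.5+205,(y+.5)/6-.5+140); Sd=lambda x,y:((x+.5)/7.5-.5+190,(y+.5)/7.5-.5+160)
for n,z,a,b in(("amber",.058,(447,213),(297,90)),("white",.058,(358,378),(530,140)),("loupe",.034,(206,287),(390,332)),("ring",.016,(316,243),(308,295))):
    print(n,ray(t,T(*a),z).round(4)[0,:2],ray(s,Sd(*b),z).round(4)[0,:2])
loc=np.array([[-70,-88],[-70,88],[70,-88],[70,88]])/1e3; z=[.008,.008,.025,.025]
def fit(P,nm):
    c=P.mean(0); A=(loc-loc.mean(0)).T@(P-c); th=np.arctan2(A[0,1]-A[1,0],A[0,0]+A[1,1])
    R=np.array([[np.cos(th),-np.sin(th)],[np.sin(th),np.cos(th)]])
    print(nm,c.round(4),np.degrees(th).round(2),"res mm",((P-c-loc@R.T)*1e3).round(1).tolist())
    for k,p in dict(L=(12,52),R=(12,-52),F=(-45,0),B=(22,0)).items(): print(k,(c+R@np.array(p)/1e3).round(4))
fit(np.array([ray(t,T(*p),zz)[0,:2] for p,zz in zip([(575,405),(168,503),(492,92),(95,188)],z)]),"tray top")
# mat via loose mask
for n,d in(("top",t),("side",s)):
    p=d["pixels"].astype(int); m=(p[...,2]>p[...,0]*1.5+15)
    if n=="top": m[:,:318]=0; m[:160]=0; m[235:]=0; m[:,414:]=0
    mk,c,st=blob(m); cnt=max(cv2.findContours(mk.astype(np.uint8),0,2)[0],key=cv2.contourArea)
    W=ray(d,cnt[:,0],.003)[:,:2].astype(np.float32); print(n,"mat",cv2.minAreaRect(W*1000),ray(d,c,.003).round(3),st)
E
python3 b.py; python3 -c "
from cell import r;print(r.finger_overhang)"
```

```text
amber [0.5632 0.0276] [0.5657 0.0308]
white [0.4954 0.0626] [0.4963 0.0637]
loupe [0.5361 0.1248] [0.5376 0.1335]
ring [0.5595 0.0798] [0.562  0.0817]
tray top [0.5368 0.0722] 14.83 res mm [[2.0, 1.0], [3.2, 0.1], [-2.8, 1.4], [-2.4, -2.5]]
L [0.5351 0.1255]
R [0.5617 0.025 ]
F [0.4933 0.0607]
B [0.558  0.0778]
top mat ((522.2825927734375, -202.98582458496094), (147.66879272460938, 198.0725555419922), 7.11602258682251) [[ 0.521 -0.202  0.003]] [ 326  166   86   65 4407]
side mat ((523.5995483398438, -198.34255981445312), (146.67620849609375, 199.70249938964844), 7.227731227874756) [[ 0.523 -0.189  0.003]] [ 218  137   62   33 1626]
0.022
```

```bash
cat >> h.py <<'E'
from cell import r, optics
TY=np.radians(14.6); MY=np.radians(7.2)
MC=np.array([.523,-.200]); MYX=np.array([-np.sin(MY),np.cos(MY)])
def quat(psi):
    """tool down, nearest half-turn to the present yaw"""
    q=r.current_ee_rot(); cur=2*np.arctan2(q[1],q[0]); d=(psi-cur+np.pi/2)%np.pi-np.pi/2; p=cur+d
    return [np.cos(p/2),np.sin(p/2),0,0]
def over(xy,psi,lift=.13,joint=False,vel=.3):
    q=quat(psi)
    if joint: r.move_to([*xy,lift],q)
    else: r.move_linear([*xy,lift],rot=q,vel=vel)
def pick(xy,psi,z,pre,sq,joint=False,lift=.13):
    over(xy,psi,joint=joint,lift=lift); r.set_gripper(pre); r.move_linear([*xy,z],vel=.12)
    r.set_gripper(0.,sq); print("grip",round(r.current_opening(),3),np.round(r.current_finger_force(),1),np.round(r.current_contact_force(),1))
    r.move_linear([*xy,lift],vel=.12); print("held",round(r.current_opening(),3),"t",round(r.current_t(),1))
def place(xy,psi,z,pre,lift=.13):
    over(xy,psi,lift=lift); r.move_linear([*xy,z],vel=.1); print("F",np.round(r.current_contact_force(),1))
    r.set_gripper(pre); r.move_linear([*xy,lift],vel=.2); print("t",round(r.current_t(),1))
def snap(n):
    for c in("top","side"):
        d=optics.get_image(c); np.savez(f"pics/{c}{n}.npz",**d); cv2.imwrite(f"pics/{c}{n}.png",d["pixels"][:,:,::-1])
E
python3 - <<'E'
from h import *
pick((.496,.063),TY,.036,.5,25,joint=True)
place(MC,MY+np.pi/2,.036,.5)
snap(1)
E
```

```text
grip 0.261 26.8 [0.1 0.1 5.6]
held 0.261 t 5.1
F [ 0.3  0.  -1.2]
t 8.8
```

```bash
cat > v.py <<'E'
import sys,cv2,numpy as np
n=sys.argv[1]; a=cv2.imread(f"pics/top{n}.png")[145:250,90:420]; b=cv2.imread(f"pics/side{n}.png")[120:340,190:330]
a=cv2.resize(a,(800,255),interpolation=2) if 0 else cv2.resize(a,None,fx=1.5,fy=1.5,interpolation=2)
b=cv2.resize(b,None,fx=2,fy=2,interpolation=2)
o=np.zeros((440,495+280,3),np.uint8); o[:a.shape[0],:495]=a[:, :495]; o[:,495:]=b
cv2.imwrite(f"pics/v{n}.png",o)
E
python3 v.py 1
```

```text
(no output)
```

View pics/v1.png

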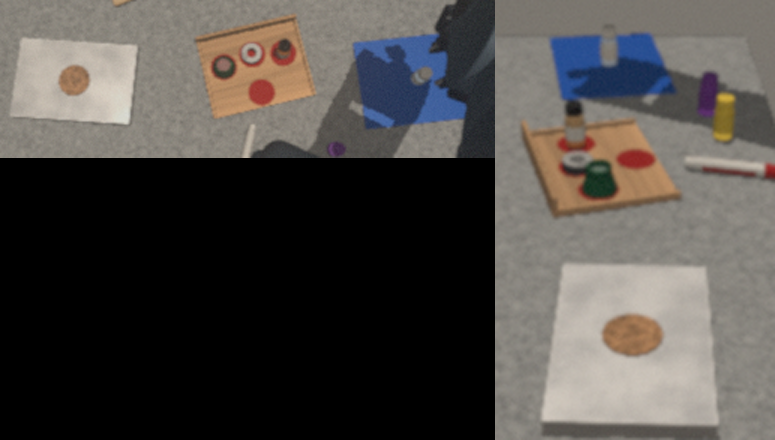

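The white vial stands on the mat (side panel (608,48)) and the ring is undisturbed. Next come the amber vial and the loupe.

```bash
python3 - <<'E'
from h import *
pick((.5645,.029),TY+np.pi/2,.036,.5,25)
place(MC-.062*MYX,MY+np.pi/2,.036,.5)
pick((.537,.127),TY+np.pi/2,.028,.65,25)
place(MC+.062*MYX,MY+np.pi/2,.028,.65)
over((.46,.28),TY)
snap(2)
E
python3 v.py 2
```

```text
grip 0.259 26.3 [-1.  -0.4  5.7]
held 0.263 t 12.2
F [-0.   0.7 -0.4]
t 15.4
grip 0.414 24.4 [-0.6  0.5  5.7]
held 0.413 t 19.4
F [-0.5  0.3 -0.8]
t 22.6
```

View pics/v2.png

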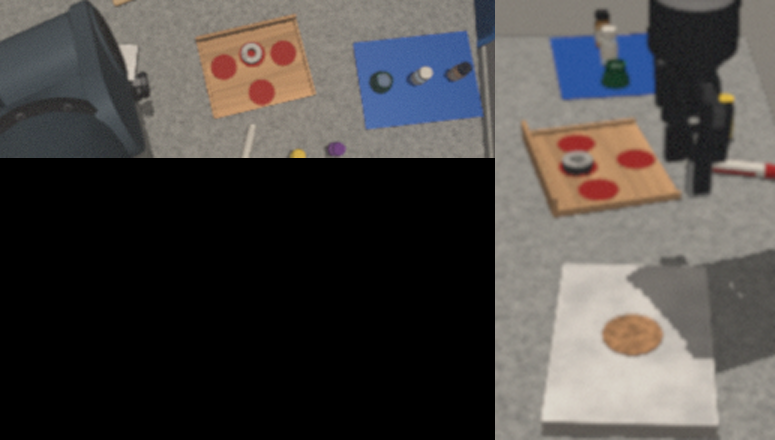

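All three stand on the mat (top panel: loupe (381,82), white (421,76), amber (460,71)). The spots are bare and the ring has not moved. Next I measure the spots and the ring.

```bash
cat > c.py <<'E'
from h import *
for n in("top","side"):
    d=dict(np.load(f"pics/{n}2.npz")); hsv=cv2.cvtColor(d["pixels"],cv2.COLOR_RGB2HSV).astype(int)
    m=((hsv[...,0]<8)|(hsv[...,0]>172))&(hsv[...,1]>130); w=np.zeros_like(m)
    if n=="top": w[150:225,215:305]=1
    else: w[175:225,200:275]=1
    k,l,st,c=cv2.connectedComponentsWithStats((m&w).astype(np.uint8))
    for i in range(1,k):
        if st[i,4]>60: print(n,"red",c[i].round(1),st[i,4],ray(d,c[i],.004)[0,:2].round(4))
    # ring: low-saturation blob inside tray
    m=(hsv[...,1]<70); w[:]=0
    if n=="top": w[172:190,249:268]=1
    else: w[188:210,218:246]=1
    mk,c,s=blob(m&w); cnt=max(cv2.findContours(mk.astype(np.uint8),0,2)[0],key=cv2.contourArea); e=cv2.fitEllipse(cv2.convexHull(cnt))
    print(n,"ring",s,np.round(e[0],1),np.round(e[1],1),ray(d,e[0],.016 if n=="top" else .010)[0,:2].round(4))
    m=(hsv[...,1]>75); 
    if n=="side":
        w[:]=0; w[270:305,238:280]=1; mk,c,s=blob(m&w&(hsv[...,0]<25)); print("pad",c,s,ray(d,c,.017)[0,:2].round(4))
for T in((12,52),(12,-52),(-45,0),(22,0)): pass
E
python3 c.py
```

```text
top red [278.3 179.9] 227 [0.5636 0.0257]
top red [238.8 189.2] 226 [0.5377 0.1264]
top red [263.9 206. ] 235 [0.4954 0.0619]
top ring [251 174  13  13 117] [257.2 180.1] [12.8 13.2] [0.5595 0.0799]
side red [229.9 191.2] 119 [0.5649 0.0256]
side red [259.9 199.1] 139 [0.4962 0.0627]
side red [241.2 214.5] 166 [0.5385 0.1276]
side ring [224 196  15  11 131] [230.8 200.4] [11.1 14.9] [0.5617 0.0783]
pad [258.35031847 286.98089172] [244 277  30  21 471] [0.5095 0.3771]
```

```bash
python3 - <<'E'
from h import *
xy=(.5606,.0790)
over(xy,TY,lift=.09); r.set_gripper(.5); r.move_linear([*xy,.030],vel=.12); r.sleep(.2)
f0=r.current_contact_force()[2]; z=.030
while z>.0225:
    z-=.001; r.move_linear([*xy,z],vel=.03); f=r.current_contact_force()[2]
    if abs(f-f0)>4: break
print("z",z,"f",f,f0,r.current_tool_pos(),"t",r.current_t())
if abs(f-f0)>4: z+=.0025; r.move_linear([*xy,z],vel=.03)
r.set_gripper(0.,40); print(r.current_opening(),r.current_finger_force(),np.round(r.current_contact_force(),1),"z",z)
open("ringz","w").write(str(z))
r.move_linear([*xy,.10],vel=.1); print(r.current_opening(),r.current_finger_force(),r.current_t())
E
```

```text
z 0.022999999999999993 f 16.989036712216677 0.6033736130351577 [0.56076762 0.07903023 0.02413651] t 28.5083
0.37808650637941804 41.75505487403851 [-0.4  0.4  4. ] z 0.02549999999999999
0.37826512807717494 39.70249019209405 29.9
```

```bash
cat > e.py <<'E'
import sys
from h import *
n=sys.argv[1]
d=dict(np.load(f"pics/top{n}.npz")); print("pad rays")
for n_,box,zt in(("top",(180,216,120,160),.029),("side",(262,310,230,288),.023)):
    d=dict(np.load(f"pics/{n_}{n}.npz")); hsv=cv2.cvtColor(d["pixels"],cv2.COLOR_RGB2HSV).astype(int)
    w=np.zeros(hsv.shape[:2],bool); w[box[0]:box[1],box[2]:box[3]]=1
    cork=blob((hsv[...,1]>75)&(hsv[...,0]<25)&w)[0]; cnt=max(cv2.findContours(cork.astype(np.uint8),0,2)[0],key=cv2.contourArea)
    hull=cv2.convexHull(cnt); f=np.zeros(cork.shape,np.uint8); cv2.fillConvexPoly(f,hull,1); mm=cv2.moments(hull); pc=(mm["m10"]/mm["m00"],mm["m01"]/mm["m00"])
    ringm=blob((f>0)&~cork)[0]; h2=cv2.convexHull(max(cv2.findContours(ringm.astype(np.uint8),0,2)[0],key=cv2.contourArea)); mm=cv2.moments(h2); rc=(mm["m10"]/mm["m00"],mm["m01"]/mm["m00"])
    print(n_,"pad",np.round(pc,1),ray(d,pc,.017)[0,:2].round(4),"ring",np.round(rc,1),ray(d,rc,zt)[0,:2].round(4),int(ringm.sum()))
    y0,y1,x0,x1=box; k=8
    cv2.imwrite(f"pics/p_{n_}{n}.png",cv2.resize(d["pixels"][y0:y1,x0:x1],None,fx=k,fy=k,interpolation=2)[:,:,::-1])
a=cv2.imread(f"pics/p_top{n}.png");b=cv2.imread(f"pics/p_side{n}.png");o=np.zeros((384,a.shape[1]+b.shape[1],3),np.uint8);o[:a.shape[0],:a.shape[1]]=a;o[:b.shape[0],a.shape[1]:]=b;cv2.imwrite(f"pics/p{n}.png",o)
E
python3 - <<'E'
from h import *
p=(.509,.3755)
over(p,TY,lift=.10); r.move_linear([*p,.039],vel=.08); print(np.round(r.current_contact_force(),1))
r.set_gripper(.5); r.move_linear([*p,.11],vel=.2); over(MC+.062*MYX,MY+np.pi/2)
print(r.current_t()); snap(3)
E
python3 e.py 3
```

```text
[ 0.7 -0.4 -0.8]
34.825
pad rays
top pad [139.7 198.5] [0.5074 0.372 ] ring [137.8 197.4] [0.5079 0.3729] 149
side pad [258.4 288.2] [0.5096 0.3802] ring [257.9 286. ] [0.5104 0.3816] 213
```

View pics/p3.png

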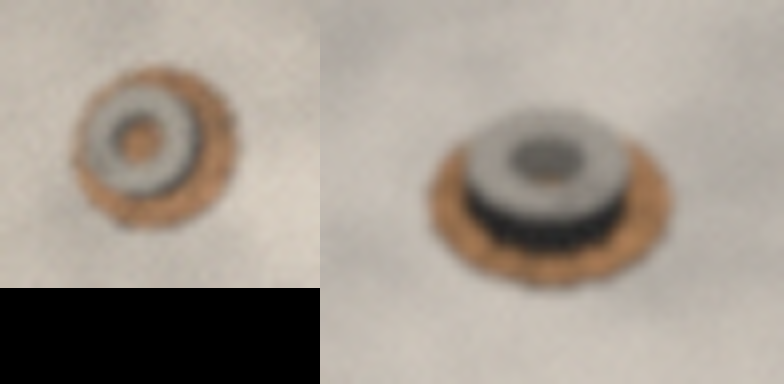

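The ring lies flat on the cork (top crop: ring (140,139) on cork (156,148)). Next I compute the offset.

```bash
python3 - <<'E'
from h import *
t=dict(np.load("pics/top3.npz"));s=dict(np.load("pics/side3.npz"));q=lambda x,y,a,b:((x+.5)/8-.5+a,(y+.5)/8-.5+b)
print("top ring",ray(t,q(140,139,120,180),.029)*1e3,"pad",ray(t,q(156,148,120,180),.017)*1e3)
print("side ring",ray(s,q(549-320,165,230,262),.029)*1e3,"pad",ray(s,(258.35,286.98),.017)*1e3)
E
```

```text
top ring [[509.11150832 374.77695552  29.        ]] pad [[508.42775048 373.6315016   17.        ]]
side ring [[510.00568257 379.18704882  29.        ]] pad [[509.52825763 377.11568483  17.        ]]
```

The ring is within about 1.5 mm of the middle, which is good enough. Next I return the three parts.

```bash
python3 - <<'E'
from h import *
m=MY+np.pi/2; t=TY+np.pi/2
pick(MC+.062*MYX,m,.0275,.65,25); place((.538,.127),t,.029,.65)
pick(MC,m,.036,.5,25); place((.496,.063),TY,.037,.5)
pick(MC-.062*MYX,m,.036,.5,25); place((.5643,.0275),t,.037,.5)
over((.42,-.25),m,lift=.25)
snap(4)
for n,b in(("top",(150,225,215,305)),("side",(160,225,200,285))):
    d=dict(np.load(f"pics/{n}4.npz")); cv2.imwrite(f"pics/q{n}.png",cv2.resize(d["pixels"][b[0]:b[1],b[2]:b[3]],(390,390*(b[1]-b[0])//(b[3]-b[2])),interpolation=2)[:,:,::-1])
a=cv2.imread("pics/qtop.png");b=cv2.imread("pics/qside.png");h=max(len(a),len(b));o=np.zeros((h,780,3),np.uint8);o[:len(a),:390]=a;o[:len(b),390:]=b;cv2.imwrite("pics/q4.png",o)
E
python3 v.py 4
```

```text
grip 0.411 24.4 [-1.   0.2  4.8]
held 0.411 t 37.8
F [-3.4 -0.3  4.9]
t 41.0
grip 0.265 26.1 [1.  0.8 6. ]
held 0.258 t 44.7
F [-3.5 -0.8  6.6]
t 48.4
grip 0.259 26.8 [1.3 0.7 4.8]
held 0.261 t 52.6
F [-3.9  0.2  8.8]
t 55.8
```

View pics/q4.png

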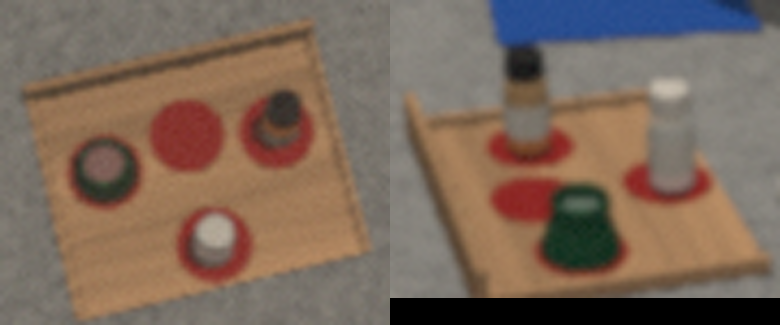

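View pics/v4.png

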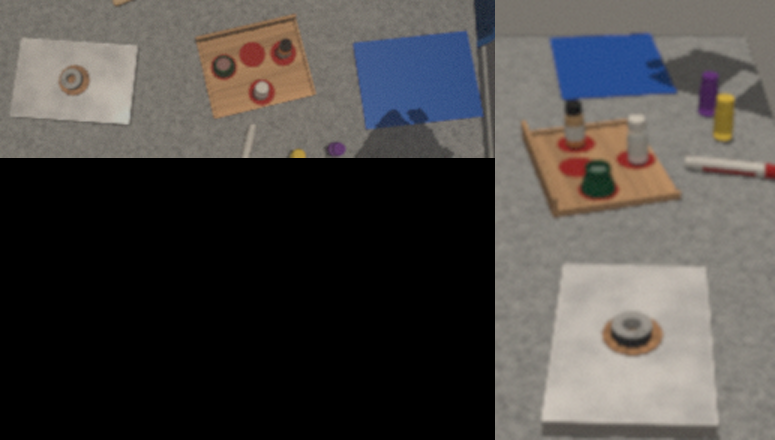

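The loupe is on the left spot (105,168), the white vial on the front spot (215,240) and the amber vial on the right spot (280,120), all upright. The ring is on the cork and the mat is empty.

```bash
python3 -c "
from cell import r
print(r.current_t(),r.hand_in())"
```

```text
the job is handed in; nothing more can be done
57.1333 None
```

The job is handed in at about 57 s: the setting ring lies flat within about 2 mm of the middle of the cork pad, and the loupe and both vials are back upright on their own red spots.

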